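# Pack the microscope objectives into their storage tray

### The job

Pack the inverted microscope's four silver objectives into the grey storage tray: stand each one upright, nose up, in the inset of the same colour as its colour band. They are delicate optics, so set each down gently, and do not drop any or knock any over. Leave the two black objectives, which belong to the other microscope, where they stand.

Things in the scene. Friction and masses are not known exactly. Their poses are not given: they have to be found in the camera images.
- obj_red_mid (a point): silver microscope objective, red band; stands nose up on its foot, 56 mm tall, about 100 g. From below: foot 29 mm across, 0 to 5 mm up; knurled ring 37 mm across, 5 to 12; straight barrel 34 mm across, 12 to 39 (grip it about 36 up, so the fingertips clear the tray walls); colour band 41 to 48; narrow nose. Point: on its axis, 30 mm above the foot, z up; round, yaw means nothing.
- obj_yellow_mid (a point): silver microscope objective, yellow band; stands nose up on its foot, 59 mm tall, about 110 g. From below: foot 29 mm across, 0 to 5 mm up; knurled ring 37 mm across, 5 to 12; straight barrel 34 mm across, 12 to 39 (grip it about 36 up, so the fingertips clear the tray walls); colour band 41 to 48; narrow nose. Point: on its axis, 30 mm above the foot, z up; round, yaw means nothing.
- obj_green_mid (a point): silver microscope objective, green band; stands nose up on its foot, 62 mm tall, about 130 g. From below: foot 29 mm across, 0 to 5 mm up; knurled ring 37 mm across, 5 to 12; straight barrel 34 mm across, 12 to 39 (grip it about 36 up, so the fingertips clear the tray walls); colour band 41 to 48; narrow nose. Point: on its axis, 30 mm above the foot, z up; round, yaw means nothing.
- obj_blue_mid (a point): silver microscope objective, blue band; stands nose up on its foot, 65 mm tall, about 150 g. From below: foot 29 mm across, 0 to 5 mm up; knurled ring 37 mm across, 5 to 12; straight barrel 34 mm across, 12 to 39 (grip it about 36 up, so the fingertips clear the tray walls); colour band 41 to 48; narrow nose. Point: on its axis, 30 mm above the foot, z up; round, yaw means nothing.
- black_yellow_mid (a point): BLACK objective, yellow band, to be left alone; stands nose up on its foot, 59 mm tall, about 110 g. From below: foot 29 mm across, 0 to 5 mm up; knurled ring 37 mm across, 5 to 12; straight barrel 34 mm across, 12 to 39; colour band 41 to 48; narrow nose. Point: on its axis, 30 mm above the foot, z up; round, yaw means nothing.
- black_blue_mid (a point): BLACK objective, blue band, to be left alone; stands nose up on its foot, 65 mm tall, about 150 g. From below: foot 29 mm across, 0 to 5 mm up; knurled ring 37 mm across, 5 to 12; straight barrel 34 mm across, 12 to 39; colour band 41 to 48; narrow nose. Point: on its axis, 30 mm above the foot, z up; round, yaw means nothing.
- inset_red: red square inset of the storage tray, 64 x 64 x 12 mm, open on top, walls and floor 2.5 mm thick. Origin: centre of its underside, 4 mm above the table; x runs across the tray, y along the row of insets. The four stand in any order, 66 mm apart, in a grey tray 76 mm (x) by 274 mm (y; 302 with end lips), walls 18 mm high from the table. Tray and insets are fixed.
- inset_yellow: yellow square inset of the storage tray, 64 x 64 x 12 mm, open on top, walls and floor 2.5 mm thick. Origin: centre of its underside, 4 mm above the table; x runs across the tray, y along the row of insets. The four stand in any order, 66 mm apart, in a grey tray 76 mm (x) by 274 mm (y; 302 with end lips), walls 18 mm high from the table. Tray and insets are fixed.
- inset_green: green square inset of the storage tray, 64 x 64 x 12 mm, open on top, walls and floor 2.5 mm thick. Origin: centre of its underside, 4 mm above the table; x runs across the tray, y along the row of insets. The four stand in any order, 66 mm apart, in a grey tray 76 mm (x) by 274 mm (y; 302 with end lips), walls 18 mm high from the table. Tray and insets are fixed.
- inset_blue: blue square inset of the storage tray, 64 x 64 x 12 mm, open on top, walls and floor 2.5 mm thick. Origin: centre of its underside, 4 mm above the table; x runs across the tray, y along the row of insets. The four stand in any order, 66 mm apart, in a grey tray 76 mm (x) by 274 mm (y; 302 with end lips), walls 18 mm high from the table. Tray and insets are fixed.

How it is judged:
By the outcome, as a careful person would: the job done as asked, in the order asked, and still so for the second after the job is handed in, with the robot touching nothing.
It also fails if it takes over 104 s, if anything falls off the work surface, if the arm or the gripper's body presses on something with over 40 N, if the wrist force passes 120 N, or if a joint passes its speed limit or range.

### The arm

A 6-joint arm with a two-finger parallel gripper is mounted at the origin on the work surface. World frame = base frame: x ahead of the robot, y to its left, z up, the work surface at z = 0. Lengths are in mm, angles in rad, forces in N, time in s.
With the tool pointing down it reaches from about 350 to 925 mm from the base axis. Payload 6.4 kg.
Tool frame: the origin (TCP) lies midway between the tips of the shut fingers; the grasp point (between the pads) lies 19 mm behind it; y points along the fingers, z is the direction in which the jaws open and shut, and the axes are right-handed (so a half turn about y gives the same grasp; the last joint's range is limited). The gripper opens to 85 mm and grips with 20 to 120 N. Pads are 22 mm wide; open, the fingers measure 114 mm over their backs; the gripper's body (76 mm by 85 mm) begins 54 mm behind the grasp point. The pads swing forward as they close: fully open they stand 13 mm farther back than shut.
Start: joints at [1.119, 0.245, 1.558, -0, 1.339, -0.174], TCP at [178.253, 625.092, 231.29] pointing down, gripper open.
Joint ranges: [-3.13, 3.13], [-1.02, 2.26], [0.13, 2.54], [-0.95, 4.09], [0.21, 2.88], [-2.74, 2.74]. Speed limits (rad/s): [2.57, 2.57, 3.14, 3.14, 3.14, 3.14].

### API

Orientations are given as a 3x3 rotation matrix whose columns are the frame's x, y, z axes.
In Python, from workcell import bot gives the robot as it stands.
- The arm moves only by the tool jog_arm, never from a script. Its argument "increments" is one flat list of numbers, 7 for each row, row after row: the shift along the tool's x, y, z in m, then the turn, a rotation vector about the tool's x, y, z in degrees, then the opening, from -1 (shut) to 1 (fully open), so that 0 is half open. In form: [dx, dy, dz, wx, wy, wz, grip, dx, dy, dz, wx, wy, wz, grip, ...]. A call has 1 to 5 rows; each row shifts and turns the pose as measured when the row begins, along the tool's axes as they then stand; what a row does not reach is not made up. A row lasts 1/8 s, in which the tool goes at most 62.5 mm and 10.7 degrees, less where a joint would pass 70% of its speed; a pose out of reach is approached as far as the arm can. A call with a gripper value outside its range is refused whole. The fingers move at their own pace and stop on an object; the grip force is fixed at half the most. Time passes only in rows, so rows that do not move let the fingers close. It gives the time, the measured TCP pose, the force and the opening at its end, in the units of the state.
- bot.get_obs(): the state, without advancing time (a new reading comes with each control period).
- bot.camera(name): name is "scene" or "top" or "wrist"; returns a dict with "color" (400x640x3 uint8, red, green, blue), "range_z" (400x640 float32, mm along the optical axis (not along the pixel's ray), 0 where there is no reading), "fx", "fy", "cx", "cy" (pixels), "dist_coeffs" ([k1, k2, p1, p2, k3] as OpenCV has them; the pictures are not rectified), "R" (3x3) and "t" (3): a world point X has camera coordinates R X + t; the wrist camera has in their place "T_tool_cam" (4x4, takes a point from camera to tool coordinates, whose origin is the TCP and whose axes are the tool frame's). Camera axes: x right, y down, z forward; pixel columns grow to the right and rows downward; lengths in mm; the calibration is good to about 2 mm. A picture is of the moment at which its call begins: read the wrist's pose just before it.
- bot.sign_off(): hands the job in, once; it reports no verdict.
Trained networks look in a picture, given as the dict that the camera call returned (one of the last four; its "shot" number tells which), for a name from the list of things; names that differ only in an ending like _2 or _b are one class to them, and where a whole thing is asked for, a point or a joint stands for the part that bears it (a point fixed in the world has none). Each returns a list of dicts, best first, with "p" (0 to 1); they miss things now and then, are a little off and sometimes report something else, mostly with a low value. They report only what shows in the picture. A call takes as long as a camera call.
- bot.masks_of(picture, label): "mask" (400x640 bool, what is visible of it) and "at" ([column, row] in pixels, amid what is visible of it).
- bot.mark_of(picture, label): "at" ([column, row] in pixels: a listed point, or the origin of a listed thing).
The state is a dict: "time": time; "q": joint angles; "qvel": joint speeds; "joint_torque": joint torques, N m; "eef_pos": TCP position; "orientation": TCP orientation; "force": force on the tool from outside, world axes, zero at the start; "torque": the same for the moment, N m; "finger_gap": finger opening in mm.
Only numpy, scipy, OpenCV 4.12 (cv2) and the standard library are available. Lean on these libraries where they do the work, as an engineer would, in place of code of your own. Each camera call takes 0.05 s, during which the arm holds its last target. There are 200 camera calls.

## Working session

There is one attempt and no reset: what is moved stays moved. The work goes in short steps, Python scripts to look and compute and a tool call to move; the robot and the scene stay as the last step left them, time stands still between calls to the robot, and variables do not carry over. Pictures are saved under pics/ and viewed, about 12 in all and at most 16, crops included, and the job is handed in when it is done.

Besides the shell and the picture viewer there is one more tool, called in YAML: its name, and indented under it one key for each argument. jog_arm: Moves the arm, as the interface text tells. Its arguments: {"type":"object","properties":{"increments":{"type":"array","items":{"type":"number"}}},"required":["increments"]}

```bash
mkdir -p pics; cat > h.py <<'E'
import numpy as np, cv2
from workcell import bot
S=['obj_red_mid','obj_yellow_mid','obj_green_mid','obj_blue_mid','black_yellow_mid','black_blue_mid']
I=['inset_red','inset_yellow','inset_green','inset_blue']
def K(p): return np.array([[p['fx'],0,p['cx']],[0,p['fy'],p['cy']],[0,0,1.]]), np.array(p['dist_coeffs'],float)
def pose(p,o=None):
    if 'R' in p: R=np.array(p['R']);t=np.array(p['t']); return R.T,-R.T@t
    T=np.array(p['T_tool_cam']);Ro=np.array(o['orientation']);return Ro@T[:3,:3],Ro@T[:3,3]+np.array(o['eef_pos'])
def ray(p,at,z,o=None):
    k,d=K(p);u=cv2.undistortPoints(np.array([[at]],float),k,d)[0,0]
    R,c=pose(p,o);v=R@np.array([u[0],u[1],1]);return c+v*(z-c[2])/v[2]
def save(p,n): cv2.imwrite('pics/'+n,p['color'][:,:,::-1])
E
python3 - <<'E'
from h import *
np.set_printoptions(precision=1,suppress=True)
o=bot.get_obs();print(o['time'],o['eef_pos'],np.array(o['orientation']).round(3).tolist(),o['finger_gap'])
P={n:bot.camera(n) for n in('top','scene')}
for n,p in P.items():
    save(p,n+'0.png')
    for l in S+I:
        z=30 if 'mid' in l else 4
        for m in bot.mark_of(p,l)[:3]:print(n,l,round(m['p'],2),np.array(m['at']),ray(p,m['at'],z))
print(bot.get_obs()['time'])
E
```

```text
0.0 [178.  624.6 230.2] [[0.962, -0.001, 0.274], [-0.274, -0.002, 0.962], [-0.0, -1.0, -0.002]] 85.35172106469156
top obj_red_mid 0.62 [175.8 193.9] [555.5 333.9  30. ]
top obj_yellow_mid 0.71 [470.2 193.7] [ 553.7 -360.    30. ]
top obj_green_mid 0.58 [403.1 248.7] [ 424.5 -197.5   30. ]
top obj_blue_mid 0.55 [287.6 223.2] [484.6  69.   30. ]
top obj_blue_mid 0.43 [316.5 175.2] [600.    1.8  30. ]
top black_yellow_mid 0.7 [339.4 243.6] [436.6 -51.2  30. ]
top black_blue_mid 0.67 [233.2 238.9] [448.3 194.3  30. ]
top inset_red 0.85 [314.9 176.2] [604.5   6.2   4. ]
top inset_yellow 0.87 [262.9 172.2] [615. 133.   4.]
top inset_green 0.84 [344.9 180.6] [593.2 -66.6   4. ]
top inset_blue 0.62 [173.4 192.2] [565.7 348.2   4. ]
top inset_blue 0.17 [340.5 242.4] [442.7 -54.5   4. ]
scene obj_red_mid 0.42 [393.2 177.2] [561.  343.4  30. ]
scene obj_yellow_mid 0.75 [206.5 282.9] [ 555.8 -370.3   30. ]
scene obj_green_mid 0.73 [239.3 228.9] [ 434.  -197.7   30. ]
scene obj_green_mid 0.51 [365.2 211.3] [627.  104.7  30. ]
scene obj_blue_mid 0.75 [321.6 199.4] [486.7  68.4  30. ]
scene obj_blue_mid 0.24 [390.9 178. ] [558.7 333.1  30. ]
scene black_yellow_mid 0.46 [284.3 211.4] [455.5 -55.5  30. ]
scene black_blue_mid 0.48 [340.8 181.7] [451.9 197.1  30. ]
scene inset_red 0.73 [334.5 228.9] [596.9   6.    4. ]
scene inset_red 0.4 [321.  198.5] [449.9 103.4   4. ]
scene inset_yellow 0.68 [366.  211.8] [605.7 137.9   4. ]
scene inset_green 0.76 [318.5 239.4] [598.6 -60.2   4. ]
scene inset_blue 0.75 [348.2 221.8] [601.7  59.7   4. ]
1.1
```

View pics/top0.png

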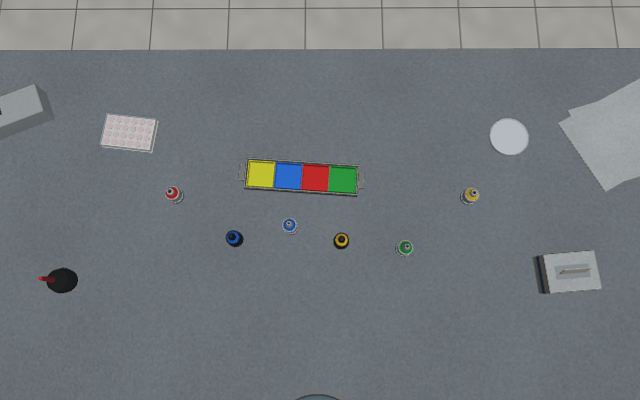

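View pics/scene0.png

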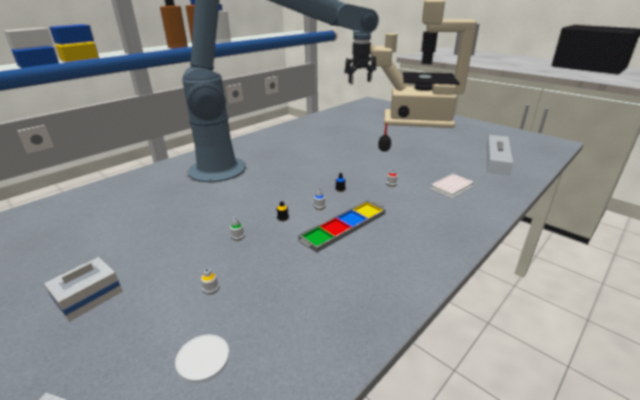

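```bash
cat >> h.py <<'E'
def plan(target,n,yaw=None,grip=1,start=None):
    """rows to TCP target; yaw=jaw angle deg in world; tool pointing exactly down at the end"""
    from scipy.spatial.transform import Rotation as Ro, Slerp
    o=bot.get_obs();p0=np.array(o['eef_pos'],float);R0=np.array(o['orientation'])
    if start is not None: p0=np.array(start[:3],float)
    if yaw is None: yaw=np.degrees(np.arctan2(R0[1,2],R0[0,2]))
    a=np.radians(yaw);z=np.array([np.cos(a),np.sin(a),0]);y=np.array([0,0,-1.]);R1=np.c_[np.cross(y,z),y,z]
    if start is not None: R0=R1
    rv=Ro.from_matrix(R0.T@R1).as_rotvec();out=[];d=(np.array(target,float)-p0)/n
    for i in range(n):
        R=R0@Ro.from_rotvec(rv*i/n).as_matrix()
        out.append([*(R.T@d/1000).round(4),*np.degrees(rv/n).round(2),grip])
    print('from',p0.round(1),'dist/row',np.linalg.norm(d).round(1))
    for i in range(0,n,5):print(np.array(out[i:i+5]).round(4).tolist())
E
python3 - <<'E'
from h import *
np.set_printoptions(precision=1,suppress=True)
for n in('top','scene'):
    p=bot.camera(n);C=[]
    for l in ['inset_green','inset_red','inset_blue','inset_yellow']:
        hsv=cv2.cvtColor(p['color'],cv2.COLOR_RGB2HSV)
        for m in bot.masks_of(p,l)[:2]:
            M=m['mask'];r=cv2.minAreaRect(np.argwhere(M)[:,::-1].astype(np.float32))
            print(n,l,round(m['p'],2),M.sum(),r[1],ray(p,r[0],12))
plan([557,337,230],10,-4)
E
```

```text
top inset_green 0.8 701 (26.67411994934082, 26.60759925842285) [595.4 -58.8  12. ]
top inset_red 0.71 698 (26.0, 27.0) [600.4   7.   12. ]
top inset_blue 0.7 689 (26.0, 27.0) [605.6  72.3  12. ]
top inset_yellow 0.7 726 (27.227256774902344, 27.303955078125) [611.  138.6  12. ]
scene inset_green 0.82 308 (16.220474243164062, 24.962045669555664) [593.7 -56.6  12. ]
scene inset_green 0.35 313 (24.3784122467041, 16.3186092376709) [ 538.3 -355.9   12. ]
scene inset_red 0.75 323 (16.72895050048828, 26.414134979248047) [596.2   8.8  12. ]
scene inset_blue 0.6 292 (16.099689483642578, 23.702320098876953) [604.6  73.8  12. ]
scene inset_yellow 0.26 317 (15.969799041748047, 26.368738174438477) [593.4 -59.6  12. ]
from [178.3 625.1 231.3] dist/row 47.6
[[0.0443, 0.0001, -0.0173, -0.0, 7.81, 0.0, 1.0], [0.0463, 0.0001, -0.0111, -0.0, 7.81, 0.0, 1.0], [0.0473, 0.0001, -0.0047, -0.0, 7.81, 0.0, 1.0], [0.0476, 0.0001, 0.0017, -0.0, 7.81, 0.0, 1.0], [0.0469, 0.0001, 0.0082, -0.0, 7.81, 0.0, 1.0]]
[[0.0453, 0.0001, 0.0145, -0.0, 7.81, 0.0, 1.0], [0.0429, 0.0001, 0.0205, -0.0, 7.81, 0.0, 1.0], [0.0398, 0.0001, 0.0261, -0.0, 7.81, 0.0, 1.0], [0.0358, 0.0001, 0.0313, -0.0, 7.81, 0.0, 1.0], [0.0313, 0.0001, 0.0359, -0.0, 7.81, 0.0, 1.0]]
```

jog_arm:
  increments: [0.044,0,-0.017,0,7.8,0,1,0.046,0,-0.011,0,7.8,0,1,0.047,0,-0.005,0,7.8,0,1,0.048,0,0.002,0,7.8,0,1,0.047,0,0.008,0,7.8,0,1]

```text
time: 2.22
eef_pos: [369.0, 478.1, 231.7]
orientation: [[0.562, 0.001, 0.827], [-0.827, 0.002, 0.562], [-0.001, -1.0, 0.002]]
force: [0.0, 1.4, 0.7]
finger_gap: 85.7
```

jog_arm:
  increments: [0.045,0,0.0145,0,7.8,0,1,0.043,0,0.0205,0,7.8,0,1,0.04,0,0.026,0,7.8,0,1,0.036,0,0.031,0,7.8,0,1,0.031,0,0.036,0,7.8,0,1]

```text
time: 2.85
eef_pos: [560.4, 324.1, 232.5]
orientation: [[-0.107, 0.003, 0.994], [-0.994, 0.003, -0.107], [-0.003, -1.0, 0.002]]
force: [0.3, -0.0, 0.3]
finger_gap: 85.3
```

jog_arm:
  increments: [0,0,0,0,0,0,1]

```text
time: 2.98
eef_pos: [562.6, 321.9, 232.5]
orientation: [[-0.111, 0.003, 0.994], [-0.994, 0.003, -0.111], [-0.003, -1.0, 0.003]]
force: [-0.4, 0.6, -0.6]
finger_gap: 85.5
```

```bash
cat >> h.py <<'E'
def look(n,labels):
    np.set_printoptions(precision=1,suppress=True)
    o=bot.get_obs();p=bot.camera('wrist')
    if n: save(p,n)
    for l in labels:
        z=30 if 'mid' in l else 4
        for m in bot.mark_of(p,l)[:2]:print(l,round(m['p'],2),np.array(m['at']),ray(p,m['at'],z,o))
    R=np.array(o['orientation']);print(o['time'],o['eef_pos'],'yaw',np.degrees(np.arctan2(R[1,2],R[0,2])),o['finger_gap'],'F',o['force'])
E
python3 -c "
from h import *
look('w1.png',['obj_red_mid'])
p=bot.camera('wrist');o=bot.get_obs()
for m in bot.masks_of(p,'obj_red_mid')[:2]:
    r=cv2.minAreaRect(np.argwhere(m['mask'])[:,::-1].astype(np.float32));print(m['p'],m['at'],r)
print(np.array(p['T_tool_cam']))"
```

```text
obj_red_mid 0.64 [317.8 164.9] [558.5 342.4  30. ]
2.975 [562.6 321.9 232.5] yaw -6.396173771131865 85.47461391512802 F [-0.4  0.6 -0.6]
0.94 [320.3, 163.3] ((319.5, 167.0), (34.0, 31.0), 90.0)
[[  -0.     1.     0.3  -66. ]
 [   0.    -0.3    1.  -141.9]
 [   1.     0.    -0.    -0.3]
 [   0.     0.     0.     1. ]]
```

View pics/w1.png

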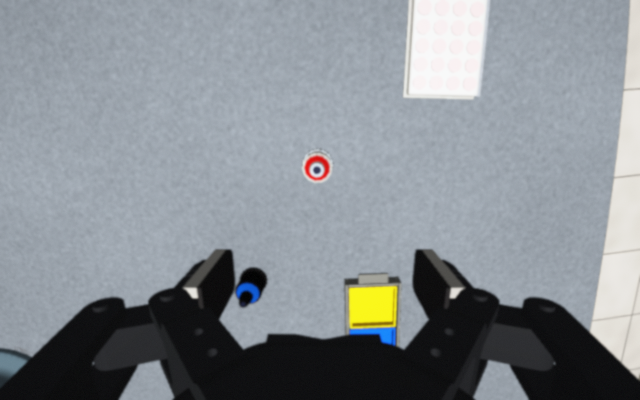

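```bash
cat >> h.py <<'E'
def axis(label,save_=None):
    """object axis from wrist-depth points on the barrel: circle fit (least squares, r=17)"""
    from scipy.optimize import least_squares
    np.set_printoptions(precision=1,suppress=True)
    o=bot.get_obs();p=bot.camera('wrist');m=bot.masks_of(p,label)
    if save_: save(p,save_)
    if not m: print('no mask');return
    M=m[0]['mask'];k,d=K(p);rc=np.argwhere(M&(p['range_z']>0))
    u=cv2.undistortPoints(rc[:,None,::-1].astype(float),k,d)[:,0];zz=p['range_z'][rc[:,0],rc[:,1]]
    R,c=pose(p,o);X=(np.c_[u,np.ones(len(u))]*zz[:,None])@R.T+c
    B=X[(X[:,2]>16)&(X[:,2]<36)]
    f=least_squares(lambda q:np.hypot(*(B[:,:2]-q).T)-17,B[:,:2].mean(0)+(0,3),loss='soft_l1')
    a=bot.mark_of(p,label);g=ray(p,a[0]['at'],30,o) if a else None
    print(label,m[0]['p'],'z',X[:,2].min(),X[:,2].max(),'n',len(B),'circle',f.x,'rms',np.sqrt(np.mean((np.hypot(*(B[:,:2]-f.x).T)-17)**2)),'mark',g)
    print(o['time'],o['eef_pos'],o['finger_gap'])
E
python3 -c "
from h import *
axis('obj_red_mid')
plan([558.5,342,90],5,-4.5)"
```

```text
obj_red_mid 0.65 z -2.202576692430057 57.380442419220344 n 42 circle [561.3 372. ] rms 4.145726093998367 mark [556.5 340.7  30. ]
3.175 [559.6 324.9 232.4] 85.59138194718696
from [559.6 325.1 232.6] dist/row 28.7
[[-0.0033, 0.0285, -0.0006, -0.03, -0.31, -0.04, 1.0], [-0.0033, 0.0285, -0.0006, -0.03, -0.31, -0.04, 1.0], [-0.0033, 0.0285, -0.0006, -0.03, -0.31, -0.04, 1.0], [-0.0033, 0.0285, -0.0005, -0.03, -0.31, -0.04, 1.0], [-0.0033, 0.0285, -0.0005, -0.03, -0.31, -0.04, 1.0]]
```

jog_arm:
  increments: [-0.003,0.0285,-0.001,0,-0.4,0,1,-0.003,0.0285,-0.001,0,-0.4,0,1,-0.003,0.0285,-0.001,0,-0.4,0,1,-0.003,0.0285,-0.001,0,-0.4,0,1,-0.003,0.0285,-0.001,0,-0.4,0,1]

```text
time: 3.95
eef_pos: [556.0, 346.0, 91.1]
orientation: [[-0.062, 0.011, 0.998], [-0.998, 0.006, -0.062], [-0.007, -1.0, 0.01]]
force: [0.9, -0.1, 0.2]
finger_gap: 85.3
```

jog_arm:
  increments: [0,0,0,0,0,0,1,0,0,0,0,0,0,1]

```text
time: 4.2
eef_pos: [554.1, 346.7, 89.8]
orientation: [[-0.06, 0.008, 0.998], [-0.998, 0.005, -0.06], [-0.005, -1.0, 0.007]]
force: [0.2, -0.3, 1.2]
finger_gap: 85.5
```

```bash
python3 -c "
from h import *
axis('obj_red_mid','w2.png')
look(None,['obj_red_mid'])"
```

```text
obj_red_mid 0.8 z -1.4937194432440037 57.07590702043021 n 296 circle [557.7 371.4] rms 4.638564648054601 mark [557.1 341.7  30. ]
4.2 [554.1 346.7  89.8] 85.48519856745875
obj_red_mid 0.73 [328.2 224.7] [557.5 342.7  30. ]
4.35 [554.3 346.4  90. ] yaw -3.451489491876271 85.1625100648285 F [-0.2  0.4  0. ]
```

View pics/w2.png

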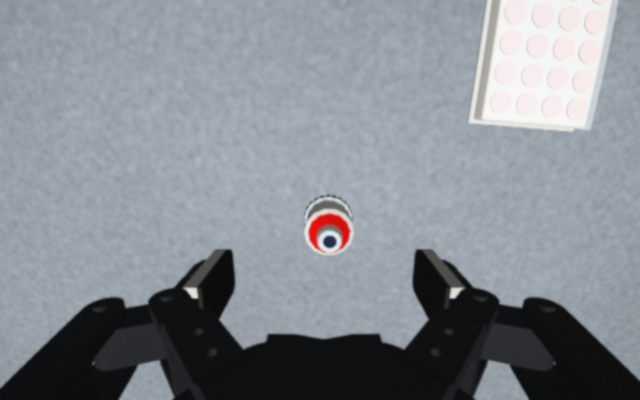

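```bash
sed -i 's/mean(0)+(0,3)/mean(0)-(0,10)/' h.py; python3 -c "
from h import *
axis('obj_red_mid')
plan([557.4,342,16],4,-4.5)"
```

```text
obj_red_mid 0.58 z -1.994884927064561 57.467753888600726 n 295 circle [557.4 340.6] rms 0.18359440120784157 mark [558.4 339.7  30. ]
4.45 [554.3 346.3  89.7] 85.43348592505447
from [553.9 346.1  89. ] dist/row 18.3
[[0.001, 0.0182, 0.0008, -0.09, 0.26, -0.07, 1.0], [0.001, 0.0182, 0.0008, -0.09, 0.26, -0.07, 1.0], [0.001, 0.0182, 0.0009, -0.09, 0.26, -0.07, 1.0], [0.001, 0.0182, 0.0009, -0.09, 0.26, -0.07, 1.0]]
```

jog_arm:
  increments: [0.0012,0.0182,0.001,0,0.3,0,1,0.0012,0.0182,0.001,0,0.3,0,1,0.0012,0.0182,0.001,0,0.3,0,1,0.0012,0.0182,0.001,0,0.3,0,1,0,0,0,0,0,0,1]

```text
time: 5.22
eef_pos: [556.8, 340.0, 8.7]
orientation: [[-0.083, 0.003, 0.997], [-0.997, 0.003, -0.083], [-0.003, -1.0, 0.002]]
force: [0.1, -0.3, -0.9]
finger_gap: 85.1
```

jog_arm:
  increments: [0,-0.008,0,0,0,0,1,0,0,0,0,0,0,1]

```text
time: 5.48
eef_pos: [557.6, 340.4, 18.0]
orientation: [[-0.083, 0.004, 0.997], [-0.997, 0.004, -0.083], [-0.004, -1.0, 0.004]]
force: [-0.6, -0.2, -1.1]
finger_gap: 85.3
```

jog_arm:
  increments: [0,0,0,0,0,0,-1,0,0,0,0,0,0,-1,0,0,0,0,0,0,-1,0,0,0,0,0,0,-1,0,0,0,0,0,0,-1]

```text
time: 6.1
eef_pos: [558.8, 341.0, 20.3]
orientation: [[-0.083, 0.007, 0.997], [-0.997, 0.005, -0.083], [-0.006, -1.0, 0.007]]
force: [-0.9, 0.8, 0.2]
finger_gap: 32.2
```

jog_arm:
  increments: [0,0,0,0,0,0,0.3,0,0,0,0,0,0,0.3,0,0.004,0,0,0,0,0.3,0,0.002,0,0,0,0,0.3]

```text
time: 6.6
eef_pos: [558.4, 340.9, 13.4]
orientation: [[-0.083, 0.007, 0.997], [-0.997, 0.005, -0.083], [-0.005, -1.0, 0.006]]
force: [-0.7, -0.5, -1.3]
finger_gap: 56.0
```

jog_arm:
  increments: [0,0,0,0,0,0,-1,0,0,0,0,0,0,-1,0,0,0,0,0,0,-1,0,0,0,0,0,0,-1]

```text
time: 7.1
eef_pos: [558.4, 340.9, 13.4]
orientation: [[-0.083, 0.007, 0.997], [-0.997, 0.005, -0.083], [-0.005, -1.0, 0.006]]
force: [0.4, 0.7, -0.1]
finger_gap: 32.5
```

```bash
python3 -c "
from h import *
look('w3.png',[])"
```

```text
7.1 [558.4 340.9  13.4] yaw -4.765674239116335 32.457442039779664 F [ 0.4  0.7 -0.1]
```

View pics/w3.png

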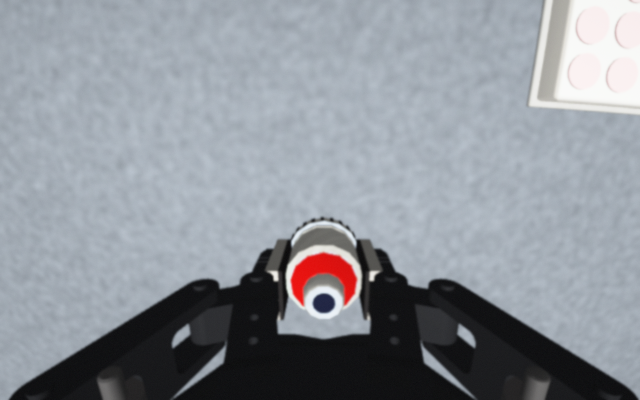

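```bash
python3 -c "
from h import *
plan([600,20,110],8,-4.5,-1,start=[558.4,340.9,100])"
```

```text
from [558.4 340.9 100. ] dist/row 40.5
[[0.0396, -0.0012, 0.0083, 0.0, 0.0, 0.0, -1.0], [0.0396, -0.0012, 0.0083, 0.0, 0.0, 0.0, -1.0], [0.0396, -0.0012, 0.0083, 0.0, 0.0, 0.0, -1.0], [0.0396, -0.0012, 0.0083, 0.0, 0.0, 0.0, -1.0], [0.0396, -0.0012, 0.0083, 0.0, 0.0, 0.0, -1.0]]
[[0.0396, -0.0012, 0.0083, 0.0, 0.0, 0.0, -1.0], [0.0396, -0.0012, 0.0083, 0.0, 0.0, 0.0, -1.0], [0.0396, -0.0012, 0.0083, 0.0, 0.0, 0.0, -1.0]]
```

jog_arm:
  increments: [0,-0.008,0,0,0,0,-1,0,-0.02,0,0,0,0,-1,0,-0.03,0,0,0,0,-1,0,-0.02,0,0,0,0,-1,0,-0.005,0,0,0,0,-1]

```text
time: 7.78
eef_pos: [557.7, 340.4, 101.6]
orientation: [[-0.083, 0.007, 0.997], [-0.997, 0.005, -0.083], [-0.005, -1.0, 0.006]]
force: [0.0, 0.3, -1.2]
finger_gap: 32.3
```

jog_arm:
  increments: [0.02,0,0.004,0,0,0,-1,0.04,-0.001,0.008,0,0,0,-1,0.05,-0.001,0.01,0,0,0,-1,0.05,-0.001,0.01,0,0,0,-1,0.05,-0.001,0.01,0,0,0,-1]

```text
time: 8.4
eef_pos: [579.5, 120.0, 101.0]
orientation: [[-0.078, 0.001, 0.997], [-0.997, 0.003, -0.078], [-0.003, -1.0, 0.0]]
force: [0.4, -0.0, -1.8]
finger_gap: 32.3
```

jog_arm:
  increments: [0.05,-0.001,0.01,0,0,0,-1,0.03,0,0.006,0,0,0,-1,0.015,0,0.003,0,0,0,-1,0.005,0,0,0,0,0,-1,0,0,0,0,0,0,-1]

```text
time: 9.02
eef_pos: [586.4, 9.7, 97.2]
orientation: [[-0.085, -0.008, 0.996], [-0.996, 0.003, -0.085], [-0.003, -1.0, -0.008]]
force: [0.5, 0.3, -1.9]
finger_gap: 32.7
```

```bash
python3 -c "
from h import *
look('w4.png',['inset_red','inset_blue','inset_yellow'])
plan([600,7,40],4,-4.5,-1)"
```

```text
inset_red 0.64 [341.5 214.5] [599.4   2.4   4. ]
inset_blue 0.59 [341.6 127.2] [604.4  71.6   4. ]
inset_yellow 0.78 [341.1  30.3] [608.9 139.1   4. ]
9.025 [586.4   9.7  97.2] yaw -4.886214190498628 32.66357085421274 F [ 0.5  0.3 -1.9]
from [586.8  10.3  97.6] dist/row 14.8
[[0.0006, 0.0144, 0.0035, 0.1, -0.08, -0.04, -1.0], [0.0006, 0.0144, 0.0034, 0.1, -0.08, -0.04, -1.0], [0.0006, 0.0144, 0.0034, 0.1, -0.08, -0.04, -1.0], [0.0006, 0.0144, 0.0034, 0.1, -0.08, -0.04, -1.0]]
```

View pics/w4.png

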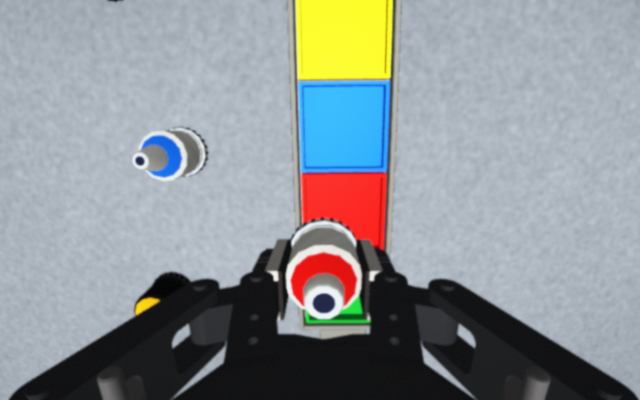

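jog_arm:
  increments: [0.001,0.012,0.0034,0,0,0,-1,0.001,0.0135,0.0034,0,0,0,-1,0.001,0.0135,0.0034,0,0,0,-1,0,0.01,0.0034,0,0,0,-1,0,0,0,0,0,0,-1]

```text
time: 9.85
eef_pos: [599.9, 7.6, 43.7]
orientation: [[-0.082, -0.009, 0.997], [-0.997, 0.004, -0.082], [-0.003, -1.0, -0.01]]
force: [-0.3, 0.5, -1.5]
finger_gap: 32.0
```

jog_arm:
  increments: [0,0.005,0,0.3,0,0,-1,0,0.006,0,0.2,0,0,-1,0,0.005,0,0,0,0,-1,0,0.002,0,0,0,0,-1,0,0,0,0,0,0,-1]

```text
time: 10.48
eef_pos: [600.4, 7.5, 25.3]
orientation: [[-0.082, 0.002, 0.997], [-0.997, 0.003, -0.082], [-0.003, -1.0, 0.001]]
force: [0.5, -0.4, -1.3]
finger_gap: 32.5
```

jog_arm:
  increments: [0,0.0015,0,0,0,0,-1,0,0.0015,0,0,0,0,-1,0,0.001,0,0,0,0,-1,0,0,0,0,0,0,-1]

```text
time: 10.98
eef_pos: [600.8, 7.4, 21.6]
orientation: [[-0.082, 0.003, 0.997], [-0.997, 0.002, -0.082], [-0.003, -1.0, 0.002]]
force: [0.3, -0.3, -1.4]
finger_gap: 32.7
```

jog_arm:
  increments: [0,0.001,0,0,0,0,-1,0,0.0005,0,0,0,0,-1,0,0,0,0,0,0,-1]

```text
time: 11.35
eef_pos: [600.9, 7.4, 20.0]
orientation: [[-0.082, 0.003, 0.997], [-0.997, 0.002, -0.082], [-0.003, -1.0, 0.002]]
force: [-0.2, 0.0, -1.1]
finger_gap: 32.3
```

jog_arm:
  increments: [0,0.0007,0,0,0,0,-1,0,0,0,0,0,0,-1]

```text
time: 11.6
eef_pos: [601.1, 7.4, 19.9]
orientation: [[-0.082, 0.003, 0.997], [-0.997, 0.002, -0.082], [-0.003, -1.0, 0.003]]
force: [-0.1, -0.6, -0.9]
finger_gap: 32.4
```

jog_arm:
  increments: [0,0.001,0,0,0,0,-1,0,0.0005,0,0,0,0,-1,0,0,0,0,0,0,-1]

```text
time: 11.98
eef_pos: [601.2, 7.3, 19.8]
orientation: [[-0.082, 0.002, 0.997], [-0.997, 0.002, -0.082], [-0.002, -1.0, 0.002]]
force: [-1.8, 0.3, 0.2]
finger_gap: 32.3
```

jog_arm:
  increments: [0,0,0,0,0,0,0,0,0,0,0,0,0,0.3,0,0,0,0,0,0,0.6,0,0,0,0,0,0,1]

```text
time: 12.48
eef_pos: [601.6, 7.3, 19.5]
orientation: [[-0.082, 0.003, 0.997], [-0.997, 0.002, -0.082], [-0.002, -1.0, 0.003]]
force: [-0.9, 0.3, 0.3]
finger_gap: 83.8
```

jog_arm:
  increments: [0,-0.015,0,0,0,0,1,0,-0.03,0,0,0,0,1,0,-0.04,0,0,0,0,1,0,-0.03,0,0,0,0,1,0,0,0,0,0,0,1]

```text
time: 13.1
eef_pos: [602.2, 6.9, 142.0]
orientation: [[-0.082, 0.007, 0.997], [-0.997, 0.002, -0.082], [-0.002, -1.0, 0.007]]
force: [0.6, -0.0, -0.2]
finger_gap: 85.2
```

```bash
python3 -c "
from h import *
axis('obj_red_mid','w5.png')
look(None,['obj_blue_mid'])
plan([485,69,130],4,-4.5,1)"
```

```text
obj_red_mid 0.88 z 4.377032994841159 63.715583700127695 n 261 circle [600.9   7.7] rms 0.7397344787614173 mark [600.4   4.4  30. ]
13.1 [602.2   6.9 142. ] 85.19728796238185
obj_blue_mid 0.79 [175.5 148.8] [480.   63.6  30. ]
13.25 [599.4   7.3 137.2] yaw -4.699421365475753 85.6620233384376 F [ 0.1  0.9 -0.6]
from [598.9   7.4 136.2] dist/row 32.4
[[-0.013, 0.0017, -0.0296, 0.05, -0.05, -0.04, 1.0], [-0.013, 0.0017, -0.0296, 0.05, -0.05, -0.04, 1.0], [-0.0131, 0.0016, -0.0296, 0.05, -0.05, -0.04, 1.0], [-0.0131, 0.0016, -0.0296, 0.05, -0.05, -0.04, 1.0]]
```

View pics/w5.png

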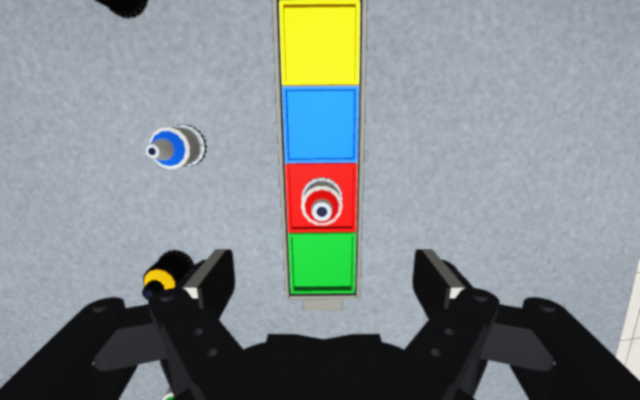

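jog_arm:
  increments: [-0.008,0.003,-0.018,0,0,0,1,-0.014,0.005,-0.033,0,0,0,1,-0.014,0.008,-0.033,0,0,0,1,-0.009,0.006,-0.02,0,0,0,1,-0.002,0,-0.004,0,0,0,1]

```text
time: 13.98
eef_pos: [488.3, 64.6, 107.7]
orientation: [[-0.083, -0.015, 0.996], [-0.997, 0.005, -0.083], [-0.004, -1.0, -0.015]]
force: [0.6, 0.4, 0.2]
finger_gap: 85.1
```

jog_arm:
  increments: [0,0,0,0,0,0,1]

```text
time: 14.1
eef_pos: [488.4, 64.5, 107.5]
orientation: [[-0.083, -0.016, 0.996], [-0.997, 0.005, -0.083], [-0.003, -1.0, -0.016]]
force: [0.5, -1.0, -0.4]
finger_gap: 85.5
```

```bash
python3 -c "
from h import *
axis('obj_blue_mid')
look(None,['obj_blue_mid'])"
```

```text
obj_blue_mid 0.83 z -1.4842766981103068 66.09024038722927 n 215 circle [480.7  64.2] rms 0.1783178512544574 mark [482.2  62.9  30. ]
14.1 [488.4  64.5 107.5] 85.51152142990246
obj_blue_mid 0.76 [313.7 211.1] [480.3  66.1  30. ]
obj_blue_mid 0.51 [470.2 101. ] [597.1 137.4  30. ]
14.25 [489.2  64.2 108. ] yaw -4.792254316638568 85.3598983377958 F [ 0.5 -0.5  0.4]
```

jog_arm:
  increments: [0,0.018,-0.002,0.3,0,0,1,0,0.03,-0.003,0.3,0,0,1,0,0.025,-0.002,0.2,0,0,1,0,0.012,-0.001,0,0,0,1,0,0.003,0,0,0,0,1]

```text
time: 14.98
eef_pos: [485.0, 63.8, 20.2]
orientation: [[-0.085, 0.006, 0.996], [-0.996, 0.003, -0.085], [-0.003, -1.0, 0.006]]
force: [1.0, -0.8, 0.1]
finger_gap: 85.2
```

jog_arm:
  increments: [0,0,0,0,0,0,1]

```text
time: 15.1
eef_pos: [485.6, 63.7, 20.7]
orientation: [[-0.085, 0.007, 0.996], [-0.996, 0.003, -0.085], [-0.003, -1.0, 0.007]]
force: [-0.3, -0.2, 0.5]
finger_gap: 85.3
```

jog_arm:
  increments: [0,0.004,-0.003,-0.2,0,0,1,0,0.003,-0.002,0,0,0,1,0,0,0,0,0,0,1]

```text
time: 15.48
eef_pos: [481.9, 64.1, 14.9]
orientation: [[-0.085, 0.007, 0.996], [-0.996, 0.003, -0.085], [-0.003, -1.0, 0.007]]
force: [0.1, 0.4, -0.4]
finger_gap: 85.3
```

jog_arm:
  increments: [0,0.001,-0.0005,0,0,0,0.3,0,0,0,0,0,0,-0.1,0,0,0,0,0,0,-1,0,0,0,0,0,0,-1,0,0,0,0,0,0,-1]

```text
time: 16.1
eef_pos: [481.9, 64.1, 14.6]
orientation: [[-0.085, 0.008, 0.996], [-0.996, 0.003, -0.085], [-0.003, -1.0, 0.008]]
force: [-0.1, -0.2, 0.4]
finger_gap: 32.6
```

jog_arm:
  increments: [0,0,0,0,0,0,-1]

```text
time: 16.23
eef_pos: [481.9, 64.1, 14.6]
orientation: [[-0.085, 0.008, 0.996], [-0.996, 0.002, -0.085], [-0.003, -1.0, 0.008]]
force: [0.1, -0.5, 0.8]
finger_gap: 32.2
```

jog_arm:
  increments: [0,-0.008,0,0,0,0,-1,0,-0.02,0,0,0,0,-1,0,-0.03,0,0,0,0,-1,0,-0.02,0,0,0,0,-1,0,-0.005,0,0,0,0,-1]

```text
time: 16.85
eef_pos: [479.1, 64.1, 99.3]
orientation: [[-0.085, 0.004, 0.996], [-0.996, 0.003, -0.085], [-0.003, -1.0, 0.003]]
force: [0.8, -0.5, -1.4]
finger_gap: 32.4
```

jog_arm:
  increments: [-0.002,0,0.015,0,0,0,-1,-0.005,0,0.035,0,0,0,-1,-0.005,0,0.035,0,0,0,-1,-0.005,0,0.025,0,0,0,-1,-0.002,0,0.01,0,0,0,-1]

```text
time: 17.48
eef_pos: [600.2, 73.3, 95.8]
orientation: [[-0.085, -0.003, 0.996], [-0.996, 0.003, -0.085], [-0.003, -1.0, -0.003]]
force: [-0.1, 0.7, -1.6]
finger_gap: 32.5
```

jog_arm:
  increments: [0,0,0.001,0,0,0,-1]

```text
time: 17.6
eef_pos: [600.7, 73.2, 95.0]
orientation: [[-0.085, -0.005, 0.996], [-0.996, 0.003, -0.085], [-0.003, -1.0, -0.005]]
force: [-0.3, 0.7, -2.7]
finger_gap: 32.4
```

Excellent. Descend to ~27 (contact expected at 21).

jog_arm:
  increments: [0,0.015,0.001,0,0,0,-1,0,0.024,0.001,0.1,0,0,-1,0,0.016,0.001,0,0,0,-1,0,0.007,0,0,0,0,-1,0,0.001,0,0,0,0,-1]

```text
time: 18.23
eef_pos: [599.3, 73.2, 27.0]
orientation: [[-0.085, -0.008, 0.996], [-0.996, 0.003, -0.085], [-0.003, -1.0, -0.008]]
force: [-0.1, -0.3, -1.6]
finger_gap: 32.3
```

jog_arm:
  increments: [0,0,0,0,0,0,-1]

```text
time: 18.35
eef_pos: [599.6, 73.2, 27.4]
orientation: [[-0.085, -0.007, 0.996], [-0.996, 0.003, -0.085], [-0.003, -1.0, -0.007]]
force: [0.3, -0.3, -2.3]
finger_gap: 32.2
```

jog_arm:
  increments: [0,0.0015,0.003,0.3,0,0,-1,0,0.002,0.002,0.1,0,0,-1,0,0.001,0,0,0,0,-1,0,0,0,0,0,0,-1]

```text
time: 18.85
eef_pos: [606.4, 72.7, 24.4]
orientation: [[-0.085, 0.004, 0.996], [-0.996, 0.003, -0.085], [-0.003, -1.0, 0.004]]
force: [0.3, 0.1, -1.0]
finger_gap: 32.2
```

jog_arm:
  increments: [0,0.0015,0,-0.1,0,0,-1,0,0.001,0,0,0,0,-1,0,0.0007,0,0,0,0,-1,0,0,0,0,0,0,-1]

```text
time: 19.35
eef_pos: [606.4, 72.7, 21.1]
orientation: [[-0.085, 0.002, 0.996], [-0.996, 0.003, -0.085], [-0.003, -1.0, 0.002]]
force: [-0.6, -0.6, -0.6]
finger_gap: 32.4
```

jog_arm:
  increments: [0,0.0006,0,0,0,0,-1,0,0.0005,0,0,0,0,-1,0,0,0,0,0,0,-1]

```text
time: 19.73
eef_pos: [606.5, 72.7, 21.1]
orientation: [[-0.085, 0.001, 0.996], [-0.996, 0.002, -0.085], [-0.003, -1.0, 0.001]]
force: [-1.2, 0.4, -0.2]
finger_gap: 32.7
```

jog_arm:
  increments: [0,0,0,0,0,0,0,0,0,0,0,0,0,0.3,0,0,0,0,0,0,0.6,0,0,0,0,0,0,1]

```text
time: 20.23
eef_pos: [607.2, 72.6, 20.8]
orientation: [[-0.085, 0.004, 0.996], [-0.996, 0.003, -0.085], [-0.003, -1.0, 0.003]]
force: [-0.2, -0.4, -0.2]
finger_gap: 83.6
```

jog_arm:
  increments: [0,-0.015,0,0,0,0,1,0,-0.03,0,0,0,0,1,0,-0.04,0,0,0,0,1,0,-0.03,0,0,0,0,1,0,0,0,0,0,0,1]

```text
time: 20.85
eef_pos: [607.7, 72.3, 143.4]
orientation: [[-0.085, 0.007, 0.996], [-0.996, 0.002, -0.085], [-0.003, -1.0, 0.007]]
force: [1.3, -0.3, -0.5]
finger_gap: 85.4
```

```bash
python3 -c "
from h import *
axis('obj_blue_mid')
plan([427,-185,130],8,-4.5,1)"
```

```text
obj_blue_mid 0.79 z 5.946335215203192 72.19680392248759 n 233 circle [606.   73.2] rms 0.5932975915184396 mark [606.7  71.5  30. ]
20.85 [607.7  72.3 143.4] 85.35410491590973
from [604.9  72.5 138.6] dist/row 39.1
[[0.034, 0.001, -0.0194, 0.01, -0.05, -0.02, 1.0], [0.0339, 0.001, -0.0194, 0.01, -0.05, -0.02, 1.0], [0.0339, 0.001, -0.0195, 0.01, -0.05, -0.02, 1.0], [0.0339, 0.001, -0.0195, 0.01, -0.05, -0.02, 1.0], [0.0339, 0.001, -0.0195, 0.01, -0.05, -0.02, 1.0]]
[[0.0339, 0.001, -0.0196, 0.01, -0.05, -0.02, 1.0], [0.0339, 0.0011, -0.0196, 0.01, -0.05, -0.02, 1.0], [0.0338, 0.0011, -0.0196, 0.01, -0.05, -0.02, 1.0]]
```

jog_arm:
  increments: [0.018,0,-0.01,0,0,0,1,0.036,0,-0.021,0,0,0,1,0.042,0,-0.024,0,0,0,1,0.042,0,-0.024,0,0,0,1,0.042,0,-0.024,0,0,0,1]

```text
time: 21.62
eef_pos: [477.9, -102.7, 131.4]
orientation: [[-0.081, -0.014, 0.997], [-0.997, 0.005, -0.081], [-0.004, -1.0, -0.014]]
force: [0.4, -0.1, -0.3]
finger_gap: 85.3
```

jog_arm:
  increments: [0.042,0.003,-0.024,0,0,0,1,0.03,0.003,-0.018,0,0,0,1,0.015,0.003,-0.009,0,0,0,1,0.004,0,-0.002,0,0,0,1,0,0,0,0,0,0,1]

```text
time: 22.25
eef_pos: [407.0, -192.7, 117.0]
orientation: [[-0.089, -0.023, 0.996], [-0.996, 0.011, -0.089], [-0.009, -1.0, -0.024]]
force: [-0.9, -0.0, 0.4]
finger_gap: 85.5
```

```bash
python3 -c "
from h import *
axis('obj_green_mid')
look('w6.png',['obj_green_mid'])"
```

```text
obj_green_mid 0.7 z -1.4224565419192459 62.991533711245324 n 224 circle [ 428.2 -201.9] rms 0.1901674926500002 mark [ 429.5 -203.7   30. ]
22.25 [ 407.  -192.7  117. ] 85.45747739031526
obj_green_mid 0.96 [349.9 220.2] [ 425.7 -202.6   30. ]
22.4 [ 407.8 -192.3  117.4] yaw -4.986255413593671 85.42240574192168 F [ 0.2 -0.2 -1. ]
```

jog_arm:
  increments: [0.003,0.005,0.007,0.5,0,-0.3,1,0.003,0.012,0.008,0.4,0,-0.2,1,0.002,0.012,0.005,0.2,0,0,1,0,0.005,0.001,0,0,0,1,0,0,0,0,0,0,1]

```text
time: 23.12
eef_pos: [429.6, -201.9, 80.0]
orientation: [[-0.085, -0.004, 0.996], [-0.996, -0.0, -0.085], [0.001, -1.0, -0.004]]
force: [-0.0, -0.0, -0.0]
finger_gap: 85.5
```

```bash
python3 -c "
from h import *
axis('obj_green_mid','w7.png')
plan([428,-202,14],5,-4.5,1)"
```

```text
obj_green_mid 0.91 z -1.526694759680936 62.90437139956208 n 302 circle [ 428.1 -202. ] rms 0.18715486544073906 mark [ 428.2 -201.    30. ]
23.125 [ 429.6 -201.9   80. ] 85.52906499788399
from [ 430.  -202.2   81. ] dist/row 13.4
[[-0.0, 0.0134, -0.0004, 0.02, -0.07, 0.02, 1.0], [-0.0, 0.0134, -0.0004, 0.02, -0.07, 0.02, 1.0], [-0.0, 0.0134, -0.0004, 0.02, -0.07, 0.02, 1.0], [-0.0, 0.0134, -0.0004, 0.02, -0.07, 0.02, 1.0], [-0.0, 0.0134, -0.0004, 0.02, -0.07, 0.02, 1.0]]
```

View pics/w7.png

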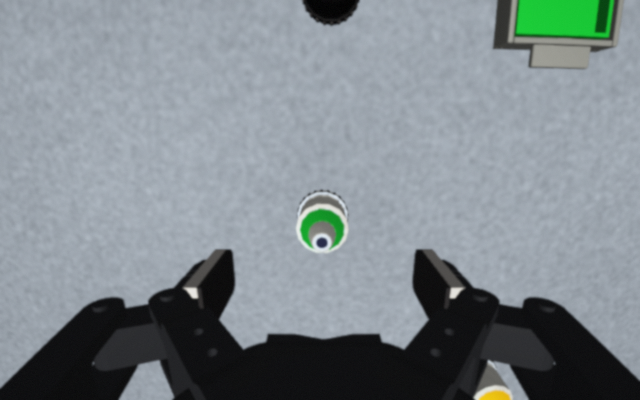

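jog_arm:
  increments: [0,0.014,-0.001,0,0,0,1,0,0.022,-0.001,0,0,0,1,0,0.016,0,0,0,0,1,0,0.008,0,0,0,0,1,0,0.002,0,0,0,0,1]

```text
time: 23.9
eef_pos: [428.0, -202.6, 16.3]
orientation: [[-0.085, -0.001, 0.996], [-0.996, -0.003, -0.085], [0.003, -1.0, -0.0]]
force: [0.5, -0.2, 0.3]
finger_gap: 85.5
```

jog_arm:
  increments: [0,0,0,0,0,0,1]

```text
time: 24.02
eef_pos: [428.2, -202.7, 16.4]
orientation: [[-0.085, -0.0, 0.996], [-0.996, -0.003, -0.085], [0.003, -1.0, -0.0]]
force: [0.2, -0.1, 0.2]
finger_gap: 85.3
```

jog_arm:
  increments: [0,0.0025,0,0,0,0,0.4,0,0,0,0,0,0,-0.1,0,0,0,0,0,0,-1,0,0,0,0,0,0,-1,0,0,0,0,0,0,-1]

```text
time: 24.65
eef_pos: [429.2, -203.4, 15.3]
orientation: [[-0.085, 0.002, 0.996], [-0.996, -0.005, -0.085], [0.005, -1.0, 0.002]]
force: [0.6, -1.0, -0.5]
finger_gap: 32.5
```

jog_arm:
  increments: [0,0,0,0,0,0,-1]

```text
time: 24.78
eef_pos: [429.2, -203.4, 15.3]
orientation: [[-0.085, 0.002, 0.996], [-0.996, -0.005, -0.085], [0.005, -1.0, 0.002]]
force: [0.9, -0.6, 0.3]
finger_gap: 32.4
```

jog_arm:
  increments: [0,-0.008,0,0,0,0,-1,0,-0.02,0,0,0,0,-1,0,-0.03,0,0,0,0,-1,0,-0.022,0,0,0,0,-1,0,-0.006,0,0,0,0,-1]

```text
time: 25.4
eef_pos: [427.8, -201.9, 103.7]
orientation: [[-0.085, -0.001, 0.996], [-0.996, -0.003, -0.085], [0.003, -1.0, -0.001]]
force: [-0.2, -0.2, -0.9]
finger_gap: 32.2
```

jog_arm:
  increments: [-0.012,0,0.012,0,0,0,-1,-0.024,0,0.024,0,0,0,-1,-0.03,0,0.03,0,0,0,-1,-0.03,0,0.03,0,0,0,-1,-0.026,0,0.025,0,0,0,-1]

```text
time: 26.02
eef_pos: [561.6, -84.6, 98.4]
orientation: [[-0.089, -0.006, 0.996], [-0.996, 0.001, -0.089], [-0.0, -1.0, -0.006]]
force: [-0.3, -0.2, -1.9]
finger_gap: 32.2
```

jog_arm:
  increments: [-0.017,0,0.017,0,0,0,-1,-0.008,0,0.008,0,0,0,-1,-0.002,0,0.002,0,0,0,-1,0,0,0,0,0,0,-1]

```text
time: 26.52
eef_pos: [591.1, -54.7, 93.3]
orientation: [[-0.085, -0.014, 0.996], [-0.996, 0.003, -0.085], [-0.002, -1.0, -0.014]]
force: [-0.5, 0.2, -2.0]
finger_gap: 32.5
```

jog_arm:
  increments: [0.002,0.014,0.001,0.3,0,0,-1,0.002,0.022,0.002,0.3,0,0,-1,0.001,0.016,0.001,0.1,0,0,-1,0,0.007,0,0,0,0,-1,0,0.001,0,0,0,0,-1]

```text
time: 27.15
eef_pos: [592.3, -62.3, 29.2]
orientation: [[-0.089, -0.002, 0.996], [-0.996, 0.002, -0.089], [-0.002, -1.0, -0.003]]
force: [-0.1, 0.3, -2.1]
finger_gap: 32.1
```

jog_arm:
  increments: [0,0,0,0,0,0,-1]

```text
time: 27.28
eef_pos: [592.5, -62.4, 29.5]
orientation: [[-0.089, -0.002, 0.996], [-0.996, 0.002, -0.089], [-0.002, -1.0, -0.002]]
force: [-0.6, -0.3, -1.9]
finger_gap: 32.4
```

jog_arm:
  increments: [-0.001,0.002,0.002,0,0,0,-1,0,0.002,0.001,0,0,0,-1,0,0.001,0,0,0,0,-1,0,0,0,0,0,0,-1]

```text
time: 27.78
eef_pos: [597.1, -61.7, 25.9]
orientation: [[-0.088, 0.001, 0.996], [-0.996, 0.001, -0.088], [-0.001, -1.0, 0.001]]
force: [0.6, -0.3, -1.8]
finger_gap: 32.3
```

jog_arm:
  increments: [0,0.0008,0,0,0,0,-1,0,0.0005,0,0,0,0,-1,0,0,0,0,0,0,-1]

```text
time: 28.15
eef_pos: [597.1, -61.7, 24.5]
orientation: [[-0.088, 0.001, 0.996], [-0.996, 0.001, -0.088], [-0.001, -1.0, 0.001]]
force: [0.1, 0.0, -0.9]
finger_gap: 32.4
```

jog_arm:
  increments: [0,0.001,0,0,0,0,-1,0,0.001,0,0,0,0,-1,0,0.0005,0,0,0,0,-1,0,0,0,0,0,0,-1]

```text
time: 28.65
eef_pos: [597.1, -61.7, 21.9]
orientation: [[-0.088, 0.001, 0.996], [-0.996, 0.001, -0.088], [-0.001, -1.0, 0.001]]
force: [-0.2, 0.2, -0.8]
finger_gap: 32.4
```

jog_arm:
  increments: [0,0.0007,0,0,0,0,-1,0,0.0005,0,0,0,0,-1,0,0,0,0,0,0,-1]

```text
time: 29.02
eef_pos: [597.2, -61.7, 21.9]
orientation: [[-0.088, 0.0, 0.996], [-0.996, 0.001, -0.088], [-0.001, -1.0, 0.0]]
force: [-0.7, -0.4, -0.7]
finger_gap: 32.3
```

jog_arm:
  increments: [0,0,0,0,0,0,0,0,0,0,0,0,0,0.3,0,0,0,0,0,0,0.6,0,0,0,0,0,0,1]

```text
time: 29.52
eef_pos: [597.8, -61.9, 21.7]
orientation: [[-0.088, 0.002, 0.996], [-0.996, 0.0, -0.088], [-0.001, -1.0, 0.002]]
force: [-0.8, -0.4, 0.2]
finger_gap: 83.8
```

jog_arm:
  increments: [0,-0.015,0,0,0,0,1,0,-0.03,0,0,0,0,1,0,-0.04,0,0,0,0,1,0,-0.03,0,0,0,0,1,0,0,0,0,0,0,1]

```text
time: 30.15
eef_pos: [598.4, -62.2, 144.2]
orientation: [[-0.088, 0.006, 0.996], [-0.996, -0.001, -0.088], [0.0, -1.0, 0.006]]
force: [1.0, -0.4, 0.1]
finger_gap: 85.6
```

```bash
python3 -c "
from h import *
axis('obj_green_mid')
plan([554,-355,120],8,-4.5,1)"
```

```text
obj_green_mid 0.72 z 5.261241666050182 69.65950410704545 n 244 circle [597.  -59.8] rms 0.6822454297241508 mark [597.8 -60.7  30. ]
30.15 [598.4 -62.2 144.2] 85.57539920394491
from [595.7 -61.5 139.4] dist/row 37.1
[[0.037, 0.0024, -0.002, 0.02, -0.07, -0.01, 1.0], [0.037, 0.0024, -0.002, 0.02, -0.07, -0.01, 1.0], [0.037, 0.0024, -0.002, 0.02, -0.07, -0.01, 1.0], [0.037, 0.0024, -0.0021, 0.02, -0.07, -0.01, 1.0], [0.037, 0.0024, -0.0021, 0.02, -0.07, -0.01, 1.0]]
[[0.037, 0.0024, -0.0022, 0.02, -0.07, -0.01, 1.0], [0.037, 0.0024, -0.0022, 0.02, -0.07, -0.01, 1.0], [0.037, 0.0024, -0.0023, 0.02, -0.07, -0.01, 1.0]]
```

jog_arm:
  increments: [0.02,0.001,-0.001,0,0,0,1,0.04,0.002,-0.002,0,0,0,1,0.048,0.002,-0.0025,0,0,0,1,0.048,0.002,-0.0025,0,0,0,1,0.048,0.002,-0.0025,0,0,0,1]

```text
time: 30.92
eef_pos: [561.9, -269.6, 122.0]
orientation: [[-0.084, -0.014, 0.996], [-0.996, 0.006, -0.084], [-0.005, -1.0, -0.014]]
force: [1.1, 0.1, -0.7]
finger_gap: 85.5
```

jog_arm:
  increments: [0.042,0.003,-0.0025,0,0,0,1,0.028,0.003,-0.002,0,0,0,1,0.014,0.003,-0.001,0,0,0,1,0.004,0,0,0,0,0,1,0,0,0,0,0,0,1]

```text
time: 31.55
eef_pos: [542.3, -364.1, 105.8]
orientation: [[-0.091, -0.021, 0.996], [-0.996, 0.013, -0.091], [-0.011, -1.0, -0.022]]
force: [-0.6, 0.3, 0.1]
finger_gap: 85.3
```

```bash
python3 -c "
from h import *
axis('obj_yellow_mid','w8.png')
look(None,['obj_yellow_mid'])"
```

```text
obj_yellow_mid 0.75 z -2.333383616537759 60.29738067198056 n 195 circle [ 551.7 -361.2] rms 0.16977348713022425 mark [ 554.2 -362.6   30. ]
31.55 [ 542.3 -364.1  105.8] 85.29522198008758
obj_yellow_mid 0.62 [337.9 209.5] [ 551.9 -360.9   30. ]
31.7 [ 542.7 -363.6  106.3] yaw -5.158469707153639 85.37682607565101 F [-0.5 -1.1  0. ]
```

View pics/w8.png

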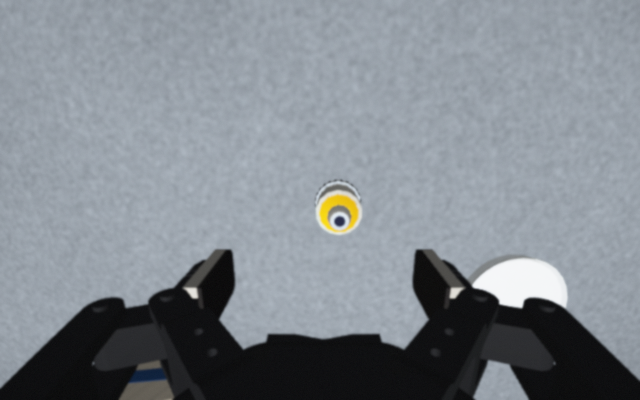

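jog_arm:
  increments: [-0.001,0.005,0.003,0.5,0,-0.3,1,-0.001,0.012,0.003,0.4,0,-0.3,1,-0.001,0.01,0.002,0.2,0,0,1,0,0.004,0,0,0,0,1,0,0,0,0,0,0,1]

```text
time: 32.42
eef_pos: [551.4, -359.7, 72.5]
orientation: [[-0.088, -0.002, 0.996], [-0.996, -0.0, -0.088], [0.0, -1.0, -0.002]]
force: [0.5, -0.1, 0.2]
finger_gap: 85.3
```

```bash
python3 -c "
from h import *
axis('obj_yellow_mid')
plan([552,-361.2,14.5],4,-4.5,1)"
```

```text
obj_yellow_mid 0.96 z -2.220464599499138 60.28034559752825 n 355 circle [ 551.7 -361.3] rms 0.1869519003487085 mark [ 551.4 -361.    30. ]
32.425 [ 551.4 -359.7   72.5] 85.32949666255492
from [ 551.8 -360.2   73.6] dist/row 14.8
[[0.0002, 0.0148, 0.0001, 0.01, -0.14, 0.02, 1.0], [0.0002, 0.0148, 0.0001, 0.01, -0.14, 0.02, 1.0], [0.0002, 0.0148, 0.0001, 0.01, -0.14, 0.02, 1.0], [0.0002, 0.0148, 0.0001, 0.01, -0.14, 0.02, 1.0]]
```

jog_arm:
  increments: [0,0.012,0,0,0,0,1,0,0.02,0,0,0,0,1,0,0.015,0,0,0,0,1,0,0.007,0,0,0,0,1,0,0.002,0,0,0,0,1]

```text
time: 33.2
eef_pos: [551.3, -360.1, 13.0]
orientation: [[-0.089, -0.001, 0.996], [-0.996, -0.001, -0.089], [0.001, -1.0, -0.001]]
force: [-0.1, 0.4, -0.7]
finger_gap: 85.2
```

jog_arm:
  increments: [0,0,0,0,0,0,1]

```text
time: 33.33
eef_pos: [551.3, -360.2, 12.8]
orientation: [[-0.089, -0.002, 0.996], [-0.996, -0.0, -0.089], [0.001, -1.0, -0.002]]
force: [-0.3, -0.0, 0.8]
finger_gap: 85.7
```

jog_arm:
  increments: [0,-0.001,0,0,0,0,0.4,0,0,0,0,0,0,-0.1,0,0,0,0,0,0,-1,0,0,0,0,0,0,-1,0,0,0,0,0,0,-1]

```text
time: 33.95
eef_pos: [552.2, -360.9, 15.8]
orientation: [[-0.089, 0.001, 0.996], [-0.996, -0.003, -0.089], [0.002, -1.0, 0.001]]
force: [-0.2, 0.7, -1.9]
finger_gap: 32.0
```

jog_arm:
  increments: [0,0,0,0,0,0,-1]

```text
time: 34.08
eef_pos: [552.2, -360.9, 15.8]
orientation: [[-0.089, 0.001, 0.996], [-0.996, -0.002, -0.089], [0.002, -1.0, 0.001]]
force: [1.0, 0.3, 0.2]
finger_gap: 32.6
```

jog_arm:
  increments: [0,-0.008,0,0,0,0,-1,0,-0.025,0,0,0,0,-1,0,-0.045,0,0,0,0,-1,0,-0.04,0,0,0,0,-1,0,-0.025,0,0,0,0,-1]

```text
time: 34.7
eef_pos: [550.3, -358.8, 160.4]
orientation: [[-0.089, -0.005, 0.996], [-0.996, 0.003, -0.089], [-0.002, -1.0, -0.005]]
force: [0.1, -0.1, -0.4]
finger_gap: 32.1
```

jog_arm:
  increments: [0,-0.005,0,0,0,0,-1]

```text
time: 34.83
eef_pos: [551.1, -359.6, 168.1]
orientation: [[-0.089, -0.002, 0.996], [-0.996, -0.0, -0.089], [0.0, -1.0, -0.002]]
force: [-0.3, -0.9, -1.6]
finger_gap: 32.2
```

jog_arm:
  increments: [-0.02,0,0.001,0,0,0,-1,-0.038,0,0.001,0,0,0,-1,-0.05,0,0.001,0,0,0,-1,-0.05,0,0.001,0,0,0,-1,-0.05,0,0.001,0,0,0,-1]

```text
time: 35.45
eef_pos: [571.2, -143.0, 160.5]
orientation: [[-0.093, -0.012, 0.996], [-0.996, 0.008, -0.093], [-0.007, -1.0, -0.013]]
force: [0.8, -0.5, -0.8]
finger_gap: 32.2
```

jog_arm:
  increments: [-0.05,0,0.001,0,0,0,-1,-0.05,0,0.001,0,0,0,-1,-0.05,0,0.001,0,0,0,-1,-0.045,0,0.001,0,0,0,-1,-0.035,0,0.001,0,0,0,-1]

```text
time: 36.08
eef_pos: [588.8, 101.4, 152.3]
orientation: [[-0.089, -0.029, 0.996], [-0.996, 0.013, -0.088], [-0.01, -1.0, -0.03]]
force: [-0.1, 0.3, -2.4]
finger_gap: 32.2
```

jog_arm:
  increments: [-0.02,0,0.005,0.4,0,-0.2,-1,-0.01,0,0.005,0.4,0,-0.2,-1,-0.003,0,0.005,0.3,0,-0.1,-1,0,0,0.002,0,0,0,-1,0,0,0,0,0,0,-1]

```text
time: 36.7
eef_pos: [604.0, 137.6, 146.0]
orientation: [[-0.084, -0.021, 0.996], [-0.996, 0.002, -0.084], [0.0, -1.0, -0.021]]
force: [0.4, 0.9, -1.0]
finger_gap: 32.1
```

Descend from 146 to about 32.

jog_arm:
  increments: [0,0.018,0.002,0.4,0,0,-1,0,0.032,0.002,0.4,0,0,-1,0,0.032,0.002,0.3,0,0,-1,0,0.02,0.001,0,0,0,-1,0,0.008,0,0,0,0,-1]

```text
time: 37.33
eef_pos: [612.8, 133.5, 35.6]
orientation: [[-0.089, 0.004, 0.996], [-0.996, -0.0, -0.089], [-0.0, -1.0, 0.004]]
force: [-1.0, 0.2, -0.5]
finger_gap: 32.0
```

jog_arm:
  increments: [0,0.001,0,0,0,0,-1]

```text
time: 37.45
eef_pos: [612.9, 133.3, 34.6]
orientation: [[-0.09, 0.004, 0.996], [-0.996, -0.0, -0.09], [-0.0, -1.0, 0.004]]
force: [1.0, 0.5, -1.0]
finger_gap: 32.3
```

Correct y by +5, x by −2, and descend.

jog_arm:
  increments: [-0.003,0.002,-0.001,-0.1,-0.3,0,-1,-0.002,0.004,-0.001,0,-0.2,0,-1,0,0.003,0,0,0,0,-1,0,0.001,0,0,0,0,-1,0,0,0,0,0,0,-1]

```text
time: 38.08
eef_pos: [613.4, 139.2, 27.1]
orientation: [[-0.08, 0.007, 0.997], [-0.997, 0.0, -0.08], [-0.001, -1.0, 0.007]]
force: [0.2, -1.4, -0.4]
finger_gap: 32.1
```

jog_arm:
  increments: [0,0.0015,-0.0015,-0.2,0,0,-1,0,0.001,-0.0005,-0.1,0,0,-1,0,0.001,0,0,0,0,-1,0,0,0,0,0,0,-1]

```text
time: 38.58
eef_pos: [611.4, 139.3, 23.4]
orientation: [[-0.08, 0.002, 0.997], [-0.997, 0.001, -0.08], [-0.001, -1.0, 0.002]]
force: [0.2, -0.2, -0.7]
finger_gap: 32.5
```

jog_arm:
  increments: [0,0.0007,0,0,0,0,-1,0,0.0005,0,0,0,0,-1,0,0,0,0,0,0,-1]

```text
time: 38.95
eef_pos: [611.5, 139.3, 22.3]
orientation: [[-0.08, 0.002, 0.997], [-0.997, 0.001, -0.08], [-0.001, -1.0, 0.002]]
force: [0.3, -0.8, -1.2]
finger_gap: 32.1
```

jog_arm:
  increments: [0,0.0007,0,0,0,0,-1,0,0.0005,0,0,0,0,-1,0,0,0,0,0,0,-1]

```text
time: 39.33
eef_pos: [611.5, 139.4, 22.3]
orientation: [[-0.08, 0.001, 0.997], [-0.997, 0.001, -0.08], [-0.001, -1.0, 0.001]]
force: [-0.7, -0.9, 1.0]
finger_gap: 31.8
```

Contact at 22.3, as predicted. Release and back off.

jog_arm:
  increments: [0,0,0,0,0,0,0,0,0,0,0,0,0,0.3,0,0,0,0,0,0,0.6,0,0,0,0,0,0,1]

```text
time: 39.83
eef_pos: [612.1, 139.3, 21.9]
orientation: [[-0.08, 0.003, 0.997], [-0.997, 0.001, -0.08], [-0.001, -1.0, 0.003]]
force: [0.5, 0.3, 0.8]
finger_gap: 83.6
```

jog_arm:
  increments: [0,-0.015,0,0,0,0,1,0,-0.03,0,0,0,0,1,0,-0.04,0,0,0,0,1,0,-0.04,0,0,0,0,1,0,-0.04,0,0,0,0,1]

```text
time: 40.45
eef_pos: [609.9, 139.1, 192.0]
orientation: [[-0.08, -0.001, 0.997], [-0.997, 0.001, -0.08], [-0.0, -1.0, -0.001]]
force: [0.7, 0.9, -0.2]
finger_gap: 85.2
```

jog_arm:
  increments: [0.04,-0.02,0,0,0,0,1,0.05,-0.01,-0.02,0,0,0,1,0.05,0,-0.02,0,0,0,1,0.05,0,-0.02,0,0,0,1,0.03,0,-0.01,0,0,0,1]

```text
time: 41.08
eef_pos: [524.6, -79.0, 235.2]
orientation: [[-0.075, 0.019, 0.997], [-0.997, -0.003, -0.075], [0.001, -1.0, 0.019]]
force: [-0.4, 0.3, -0.5]
finger_gap: 85.5
```

jog_arm:
  increments: [0,0,0,0,0,0,1,0,0,0,0,0,0,1]

```text
time: 41.32
eef_pos: [524.4, -80.2, 237.2]
orientation: [[-0.078, 0.022, 0.997], [-0.997, -0.004, -0.078], [0.002, -1.0, 0.022]]
force: [0.2, -0.4, -0.1]
finger_gap: 85.4
```

```bash
python3 -c "
from h import *
look('w9.png',['obj_yellow_mid','obj_red_mid','obj_blue_mid','obj_green_mid','black_yellow_mid','black_blue_mid'])
for l in S[:4]: axis(l)
s=bot.camera('scene');cv2.imwrite('pics/s9.png',cv2.resize(s['color'][120:320,170:470,::-1],None,fx=2.5,fy=2.5,interpolation=cv2.INTER_CUBIC))"
```

```text
obj_red_mid 0.72 [383.2  96.2] [602.1   8.8  30. ]
obj_blue_mid 0.8 [388.4  30.9] [610.  75.  30.]
obj_green_mid 0.57 [384.1 158.9] [601.  -60.9  30. ]
black_yellow_mid 0.93 [252.8 163.5] [448.4 -53.9  30. ]
41.325 [524.4 -80.2 237.2] yaw -4.4776202854974 85.3621953858695 F [ 0.2 -0.4 -0.1]
obj_red_mid 0.79 z 4.230824853031493 64.13466881843954 n 156 circle [573.    0.6] rms 6.622421841595767 mark [606.1   7.6  30. ]
41.675 [524.3 -80.  236.3] 85.18031576842226
no mask
obj_green_mid 0.93 z 4.464422736326071 69.56430666800406 n 145 circle [597.2 -60.4] rms 0.6726218100525396 mark [597.3 -60.8  30. ]
41.925 [524.2 -80.5 236.3] 85.42683503917465
obj_blue_mid 0.98 z 5.792897675248867 73.50111672585763 n 265 circle [585.7  51.4] rms 6.672105373370804 mark [607.3  74.6  30. ]
42.075 [524.2 -80.6 236.4] 85.44676478018727
```

View pics/w9.png

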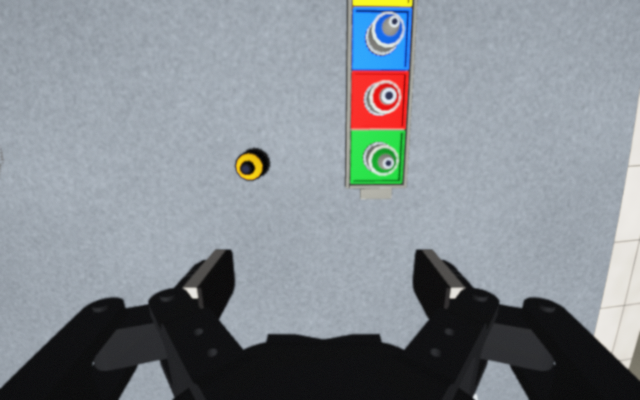

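View pics/s9.png

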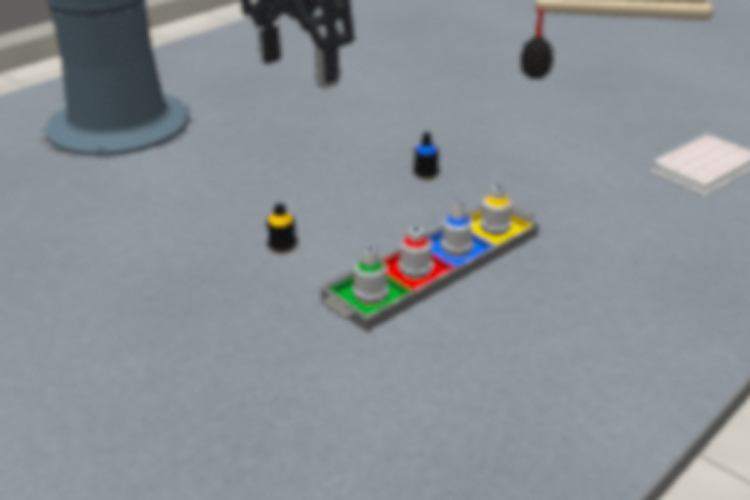

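The scene crop shows all four silver objectives upright in the matching insets: green (370,275), red (416,252), blue (458,230) and yellow (496,212). The black ones still stand at (281,230) and (427,157), and the gripper is clear.

```bash
python3 -c "
from workcell import bot
print(bot.sign_off())"
```

```text
the job is handed in; nothing more can be done
None
```

The job is handed in. All four silver objectives stand nose up in the insets of their own colours, and the two black ones were left where they stood. It took about 42 s of the 104 s allowed.

- **Setting down:** I lowered each one in steps of 1.5 mm or less until the tray floor stopped it, then released. The forces I read stayed within about 3 N. I opened the grip on red once before lifting and took it again lower down.
- **Last checks:** The closing scene picture shows all four upright in the right insets, with both black objectives standing and the gripper clear.
- **Position fits:** After each release, I fitted the camera's depth readings for red, blue and green. All three were within about 2 mm of their inset centres.
- **Yellow:** It has no fit, because it was outside the final wrist picture. The evidence is the floor contact at the expected height and the scene picture.
- **Checks that disagreed:** In the final far-off wrist view, the fits for red and blue were poor (over 6 mm residual), because the depth mask at that angle took in other surfaces. I relied on the earlier fits and the scene picture instead.

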